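Cover the calibration standards and stack them

TASK

The calibration standards of the microscope are standing about with their spigots bare: press a dust cover squarely and fully home on each one where it stands, so that it grips by itself, and only then lift the covered standard and stack them all upright and squarely in one column, centred on the stone pad. No standard may be lifted off the table bare, and the other things on the bench must be left where they are; a cover left over may stay where it is.

Things in the scene. Friction and masses are not known exactly. Their poses are not given: they have to be found in the camera images.
- baseA: Standard: black square plate 84 x 84 x 14 mm with a round tapered steel spigot upright on its centre (30 mm high, 36 mm across at the foot, 33 mm at the top; its top 44 mm above the table) and a glass chip on top. Origin: centre of the plate's underside, z up, x, y along its sides. About 150 g, loose on the table. Three or four of the four alike standards are present; this one may be absent.
- baseB: As baseA; may be absent. With its cover home the closed standard is 60 mm high; the next one stands with its plate on the flat top of the cover below.
- baseC: As baseA; may be absent.
- baseD: As baseA; may be absent.
- coverA: Dust cover: white plastic box 72 mm (its x) x 50 mm (its y) x 46 mm high, flat closed top with a grey panel, standing mouth down; a round tapered bore 34 mm deep opens in the centre of its underside. Origin: centre of its underside, z up. 90 g. The four covers are alike and fit any standard, square to it in any quarter turn.
- coverB: As coverA. Merely laid on a spigot, a cover stops with its underside 4 to 6 mm above the plate; pushed straight down with about 15 to 20 N it goes fully home: underside on the plate, origin 14 mm above the standard's origin. It then grips the spigot well enough for the standard to be lifted by its cover.
- coverC: As coverA.
- coverD: As coverA.
- pad_top (a point): Centre of the top of the square stone pad on which the column is built: 110 x 110 mm, 20 mm thick, fixed to the table; x and y along its sides, z up.
- objective: Spare microscope objective standing upright, 36 mm across, 68 mm high; origin: centre of its underside. Not part of the job.
- dish: Small glass dish, 70 mm across, 18 mm high; origin: centre of its underside. Not part of the job.
- screwdriver: Screwdriver lying flat, 160 mm long. Not part of the job.
- wipes: Carton of wipes 70 x 120 x 60 mm; origin: centre of its underside. Not part of the job.
- solvent: White bottle, 60 mm across, 150 mm high; origin: centre of its underside. Not part of the job.
- spacer: Flat metal ring, 56 mm across, 14 mm high; origin: centre of its underside. Not part of the job.
- gauge: Dark steel gauge block 100 x 50 x 18 mm lying flat; origin: centre of its underside. Not part of the job.

How it is judged:
By the outcome, as a careful person would: the job done as asked, in the order asked, and still so for the second after the job is handed in, with the robot touching nothing.
Of baseA, baseB, baseC, baseD only 3 to 4 are there at a start; the rules pass over those that are not, and their reading is None.
At some moment in a run one of baseA, baseB, baseC, baseD, coverA, coverB, coverC, coverD may be knocked a few centimetres aside while the robot is not near it.
It also fails if it takes over 210 s, if anything falls off the work surface, if the arm or the gripper's body presses on something with over 40 N, if the wrist force passes 120 N, or if a joint passes its speed limit or range.

ROBOT

A 6-joint arm with a two-finger parallel gripper is mounted at the origin on the work surface. World frame = base frame: x ahead of the robot, y to its left, z up, the work surface at z = 0. Lengths are in m, angles in rad, forces in N, time in s.
With the tool pointing down it reaches from about 0.325 to 0.775 m from the base axis. Payload 5.5 kg.
Tool frame: the origin (TCP) lies between the finger pads; the fingertips stand 8 mm ahead of it and the grasp point (between the pads) lies 11 mm behind it (tcp_to_tips is the distance from the TCP to the fingertips, in m); z points along the fingers, y is the line along which they close (so a half turn about z gives the same grasp; the last joint's range is limited). The gripper opens to 88 mm and grips with 3 to 60 N. Pads are 20 mm wide; open, the fingers measure 115 mm over their backs; the gripper's body (75 mm by 178 mm) begins 61 mm behind the grasp point.
Start: joints at [-1.272, 0.091, 1.231, -0, 1.82, -0.057], TCP at [0.209, -0.562, 0.231] pointing down, gripper open.
Joint ranges: [-2.87, 2.87], [-0.86, 2.18], [0.17, 2.46], [-1.51, 4.65], [0.06, 2.69], [-2.65, 2.65]. Speed limits (rad/s): [2.57, 2.57, 3.01, 3.14, 3.14, 3.14].

INTERFACE

Orientations are given as a unit quaternion [w, x, y, z].
In Python, from bench import * gives the robot as it stands. Calls block until the motion is done:
- move_to(position, orientation): joint-space move of the TCP to a pose.
- move_l(position, speed=0.15, orientation=None): straight line of the TCP; orientation=None keeps the orientation; speed is the mean speed in m/s.
- movej(angles): joint-space move.
- gripper_open() and close(): open the fingers fully, or close them until they stop; the grip force is fixed at half the most.
- hold(seconds).
- inverse_kinematics(position, orientation): joint angles nearest the present ones, or None.
- state(): the state.
- get_image(name): name is "scene" or "top" or "wrist"; returns a dict with "frame" (420x560x3 uint8, blue, green, red), "depth" (420x560 float32, m along the optical axis (not along the pixel's ray), 0 where there is no reading), "camera_matrix" (3x3 intrinsics, pixels), "view" (4x4, takes a point from world to camera coordinates). Camera axes: x right, y up, looking along -z (the intrinsics and any distortion apply to the point x, -y, -z); pixel columns grow to the right and rows downward; lengths in m; the calibration is good to about 2 mm. The wrist camera is an equidistant fisheye: a pixel r from the principal point sees the ray r / f radians off the axis. A picture is of the moment at which its call begins.
A pose or a line that the arm cannot do raises IKError and nothing moves.
- job_done(): hands the job in; it is judged then, once.
The state is a dict: "time": time; "joint_pos": joint angles; "dq": joint speeds; "joint_torque": joint torques, N m; "ee_pos": TCP position; "ee_rot": TCP orientation; "ft_force": force on the tool from outside, world axes, zero at the start; "moment": the same for the moment, N m; "finger_gap": finger opening in m; "finger_force": force on a finger pad.
Only numpy, scipy, OpenCV 4.12 (cv2) and the standard library are available. Lean on these libraries where they do the work, as an engineer would, in place of code of your own. Each camera call takes 0.05 s, during which the arm holds its last target. There are 200 camera calls.

## Working session

There is one attempt and no reset: what is moved stays moved. The work goes in short steps, each a Python script; the robot and the scene stay as the last script left them, time stands still between calls to the robot, and variables do not carry over. Pictures are saved under pics/ and viewed, at most 14 in all, crops included, and the job is handed in when it is done.

```bash
ls; mkdir -p pics
python3 - <<'E'
from bench import *
import cv2,numpy as np
for n in ("scene","top"):
    d=get_image(n); cv2.imwrite(f"pics/{n}0.png",d["frame"]); np.savez(f"{n}0.npz",**d)
    print(n,d["camera_matrix"].tolist(),np.round(d["view"],4).tolist(), (d["depth"]>0).mean(), [k for k in d])
print(state())
E
```

```text
pics
scene [[407.6875674780854, 0.0, 279.6500643876058], [0.0, 407.6875674780854, 204.77100796345513], [0.0, 0.0, 1.0]] [[-0.8655, 0.5006, 0.0185, 0.4884], [-0.3716, -0.6663, 0.6465, 0.2137], [0.336, 0.5527, 0.7627, -1.3448], [0.0, 0.0, 0.0, 1.0]] 0.9958715986394557 ['frame', 'depth', 'camera_matrix', 'view']
top [[424.79897211069704, 0.0, 276.1383955473089], [0.0, 424.79897211069704, 210.32369843218405], [0.0, 0.0, 1.0]] [[0.0238, -0.9995, 0.0184, -0.027], [0.9936, 0.0257, 0.1102, -0.5672], [-0.1107, 0.0157, 0.9937, -1.115], [0.0, 0.0, 0.0, 1.0]] 0.995969387755102 ['frame', 'depth', 'camera_matrix', 'view']
{'time': 0.1, 'joint_pos': array([-1.27171632e+00,  9.17668911e-02,  1.23175597e+00,  6.65163620e-06,
        1.81978851e+00, -5.66972892e-02]), 'dq': array([-0.00027919, -0.0032374 , -0.00187278,  0.00186062, -0.00023867,
        0.00107681]), 'joint_torque': array([ 9.08036836e-04, -4.47857738e+01, -4.07570386e+01,  6.98637567e-02,
        2.84788798e-02, -1.21879748e-04]), 'ee_pos': array([ 0.2089202 , -0.56218754,  0.22963528]), 'ee_rot': array([-8.53443029e-04,  9.84218986e-01,  1.76952676e-01, -1.00691506e-04]), 'ft_force': array([ 0.1369449 , -0.61125784, -0.52058055]), 'moment': array([-0.00618533,  0.02979154,  0.00901856]), 'finger_force': 0.0, 'finger_gap': 0.08791010742868355}
```

View pics/scene0.png

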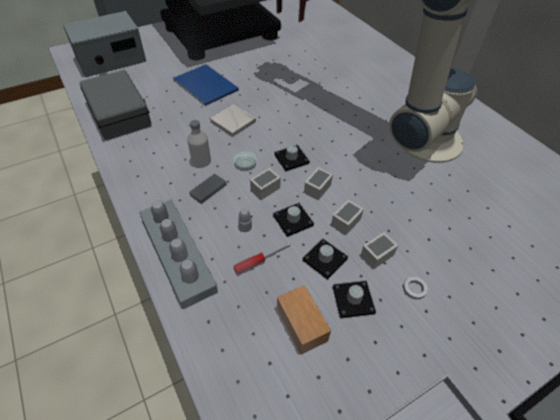

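View pics/top0.png

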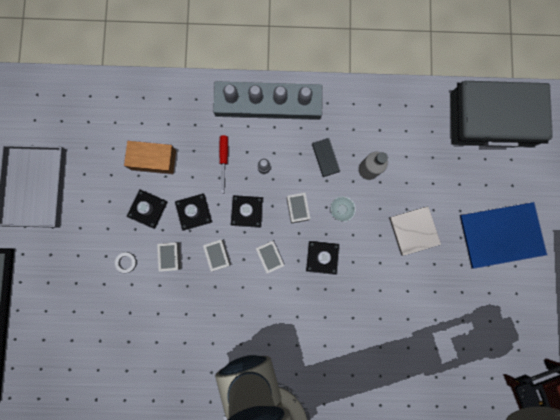

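The scene shows four bare standards, four covers and the pad. In the top image:
- **Standards:** (147,208), (193,211), (247,210), (322,257)
- **Covers:** (168,256), (217,255), (270,256), (299,207)
- **Pad:** (415,230), with the solvent bottle nearby at (375,165)

Next I'll write the helpers and take the first measurement.

```bash
cat > h.py <<'E'
from bench import *
import cv2,numpy as np
def rays(d,uv,fish=False):
    """camera centre and world directions (unit optical-axis component) of pixels"""
    K=d["camera_matrix"];V=d["view"];uv=np.atleast_2d(uv).astype(float)
    p=np.c_[(uv[:,0]-K[0,2])/K[0,0],(uv[:,1]-K[1,2])/K[1,1]]
    if fish:
        r=np.linalg.norm(p,axis=1,keepdims=True)+1e-9; p=p/r*np.tan(np.minimum(r,1.5))
    c=np.c_[p[:,0],-p[:,1],-np.ones(len(p))]
    R=V[:3,:3]; return -R.T@V[:3,3], c@R
def onplane(d,uv,z,fish=False):
    o,r=rays(d,uv,fish); return o+r*((z-o[2])/r[:,2])[:,None]
def cloud(d,fish=False):
    h,w=d["depth"].shape; v,u=np.mgrid[:h,:w]
    o,r=rays(d,np.c_[u.ravel(),v.ravel()],fish); z=d["depth"].ravel()
    P=o+r*z[:,None]; P[z<=0]=np.nan
    return P.reshape(h,w,3)
def project(d,X):
    V=d["view"];K=d["camera_matrix"];c=V[:3,:3]@X+V[:3,3]
    return np.array([K[0,0]*c[0]/-c[2]+K[0,2],K[1,1]*-c[1]/-c[2]+K[1,2]])
def tri(o1,r1,o2,r2):
    A=np.c_[r1,-r2]; s=np.linalg.lstsq(A,o2-o1,rcond=None)[0]
    a=o1+r1*s[0];b=o2+r2*s[1]; return (a+b)/2,np.linalg.norm(a-b)
E
python3 - <<'E'
from h import *
T=dict(np.load("top0.npz"));S=dict(np.load("scene0.npz"))
P=cloud(T);Z=P[...,2]
n=T["frame"];
flat=(np.abs(P[...,0]-.5)<.2)&(np.abs(P[...,1])<.5)
print("table z",np.nanmedian(Z[flat]))
m=((Z>.008)&flat).astype(np.uint8)
k,l,st,c=cv2.connectedComponentsWithStats(m)
for i in range(1,k):
    if st[i,4]<60: continue
    q=P[l==i]; hi=np.percentile(q[:,2],95)
    (cx,cy),(w,h),a=cv2.minAreaRect((q[:,:2]*1000).astype(np.float32))
    print(np.round(c[i]),st[i,4],"z95 %.3f med %.3f"%(hi,np.median(q[:,2])),"rect",np.round([cx,cy,w,h,a],1), "bgr",np.median(n[l==i],axis=0))
w=get_image("wrist");cv2.imwrite("pics/w0.png",w["frame"]);print(w["camera_matrix"],w["view"])
E
```

```text
table z 8.43214491326183e-05
[374. 167.] 514 z95 0.150 med 0.099 rect [ 681.4 -268.4   57.5   36.3   88.8] bgr [98. 95. 91.]
[150. 164.] 718 z95 0.062 med 0.058 rect [685.2 333.  120.4  35.4  87.2] bgr [ 74. 115. 162.]
[264. 166.] 154 z95 0.069 med 0.057 rect [685.8  23.1  33.1  28.3  89.1] bgr [85.  78.5 77. ]
[223. 176.] 91 z95 0.022 med 0.014 rect [658.3 137.8  18.9  83.7  85.9] bgr [134. 123. 122.]
[329. 169.] 176 z95 0.021 med 0.017 rect [ 690.7 -158.7   32.7   50.    18.6] bgr [67. 63. 59.]
[147. 209.] 943 z95 0.044 med 0.013 rect [565.8 340.8  85.6  83.8  67.7] bgr [23. 22. 22.]
[193. 212.] 935 z95 0.044 med 0.013 rect [560.8 214.2  84.9  84.6  17.3] bgr [26. 24. 24.]
[298. 208.] 542 z95 0.049 med 0.045 rect [576.5 -72.1  72.3  50.5  11.6] bgr [121.  117.  113.5]
[247. 211.] 919 z95 0.044 med 0.014 rect [566.5  67.7  83.8  83.8  87.9] bgr [26. 25. 24.]
[343. 209.] 322 z95 0.020 med 0.013 rect [ 578.  -196.5   66.9   66.8   88.6] bgr [145.5 142.  127. ]
[415. 231.] 1639 z95 0.023 med 0.020 rect [ 523.3 -395.3  110.1  111.3   17.7] bgr [172. 174. 178.]
[217. 255.] 561 z95 0.049 med 0.045 rect [443.4 142.3  71.8  50.6  19.5] bgr [117. 115. 109.]
[270. 257.] 521 z95 0.049 med 0.045 rect [442.8   0.9  71.7  49.8  25.4] bgr [121. 118. 113.]
[323. 257.] 951 z95 0.045 med 0.014 rect [ 444.7 -143.1   84.5   83.7   85.4] bgr [27. 25. 25.]
[169. 257.] 607 z95 0.049 med 0.045 rect [436.7 269.1  71.9  51.4   6.1] bgr [111. 108. 102.]
[125. 262.] 203 z95 0.016 med 0.013 rect [419.5 390.4  53.5  54.8   1.8] bgr [186. 177. 175.]
[[325.1922621    0.         275.35163707]
 [  0.         325.1922621  210.40235319]
 [  0.           0.           1.        ]] [[ 0.34864069 -0.93725468 -0.00182481 -0.59897476]
 [ 0.90184821  0.33599899 -0.27161459  0.0340353 ]
 [ 0.25518518  0.0930502   0.96240438 -0.39142605]
 [ 0.          0.          0.          1.        ]]
```

View pics/w0.png

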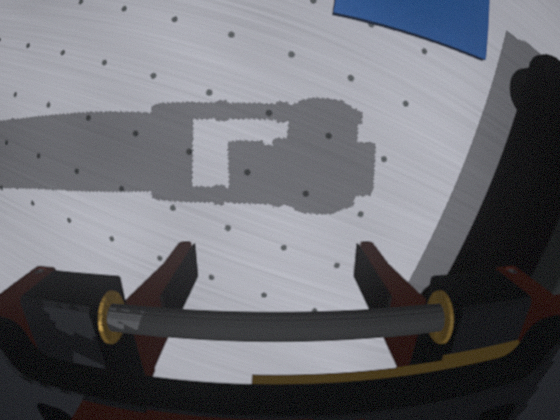

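The top-camera cloud is clean: the sizes match the text to about 1 mm. The wrist picture shows the fingers at about (190,300) and (365,300), with free view ahead of them. Next I'll take a close wrist look at the first base, cover and pad, and compare with the top view.

```bash
cat >> h.py <<'E'
from numpy import pi
SPEC={"cover":(.036,.056,72,50),"base":(.007,.056,84,84),"closed":(.050,.070,72,50),"pad":(.013,.028,110,110)}
def wrap(a,ref,per):  return a+per*np.round((ref-a)/per)
def nat(xy): return np.arctan2(xy[1],xy[0])+pi/2
def quat(a): return [0,np.cos(a/2),np.sin(a/2),0]
def ori_a():
    q=state()["ee_rot"]; return 2*np.arctan2(q[2],q[1])
def find(d,kind,xy,fish,rng=None):
    lo,hi,L,W=SPEC[kind]
    if rng: lo,hi=rng
    P=cloud(d,fish);Z=P[...,2]
    m=cv2.morphologyEx(((Z>lo)&(Z<hi)).astype(np.uint8),cv2.MORPH_OPEN,np.ones((3,3),np.uint8))
    best=None
    for c in cv2.findContours(m,cv2.RETR_EXTERNAL,cv2.CHAIN_APPROX_NONE)[0]:
        if len(c)<30: continue
        f=np.zeros_like(m);cv2.drawContours(f,[c],-1,1,-1)
        z=Z[(f>0)&(m>0)]; lev=np.median(z) if kind!="base" else np.median(z[z<.028]) if (z<.028).any() else 1
        if lev>hi: continue
        q=onplane(d,c[:,0],lev,fish)[:,:2]
        (cx,cy),(w,h),a=cv2.minAreaRect((q*1000).astype(np.float32))
        if w<h: w,h,a=h,w,a+90
        if abs(w-L)>9 or abs(h-W)>9: continue
        if kind=="base" and np.median(d["frame"][(f>0)&(Z<.028)])>75: continue
        if kind!="base" and abs(lev-(lo+hi)/2)>.01: continue
        r=dict(xy=np.array([cx,cy])/1000,a=np.deg2rad(a),lev=lev,size=(round(w,1),round(h,1)))
        if kind=="base":
            s=((Z>.036)&(Z<hi)&(f>0)).astype(np.uint8)
            cc=cv2.findContours(s,cv2.RETR_EXTERNAL,cv2.CHAIN_APPROX_NONE)[0]
            if not cc: continue
            cc=max(cc,key=len); zt=np.median(Z[s>0])
            (sx,sy),rad=cv2.minEnclosingCircle((onplane(d,cc[:,0],zt,fish)[:,:2]*1000).astype(np.float32))
            r.update(spig=np.array([sx,sy])/1000,rad=rad,zt=zt)
            if rad>24: continue
        e=np.linalg.norm(r["xy"]-xy)
        if best is None or e<best[0]: best=(e,r)
    return best[1] if best and best[0]<.09 else None
def look(kind,xy,z=.2,off=.06,rng=None,a=None):
    xy=np.asarray(xy,float); a=nat(xy) if a is None else a
    p=xy-off*np.array([np.cos(a),np.sin(a)])
    move_to([*p,z],quat(a)); hold(.15)
    d=get_image("wrist"); r=find(d,kind,xy,True,rng); look.d=d
    return r
E
python3 - <<'E'
from h import *
T=dict(np.load("top0.npz"));S=dict(np.load("scene0.npz"))
for k,xy in (("pad",(.523,-.395)),("base",(.445,-.143)),("base",(.566,.068)),("cover",(.576,-.072))):
    t=find(T,k,xy,False); s=find(S,k,xy,False); w=look(k,xy,z=.22)
    for n,r in zip("TSW",(t,s,w)): print(k,n,{i:np.round(v,4) for i,v in r.items()} if r else None)
cv2.imwrite("pics/w1.png",look.d["frame"]); print(state()["time"],state()["joint_pos"].round(2))
E
```

```text
pad T {'xy': array([ 0.5232, -0.3939]), 'a': np.float64(1.8802), 'lev': np.float64(0.0197), 'size': array([110.9, 109.6])}
pad S {'xy': array([ 0.5229, -0.387 ]), 'a': np.float64(1.8817), 'lev': np.float64(0.0209), 'size': array([116.7, 114.3])}
pad W {'xy': array([ 0.5241, -0.393 ]), 'a': np.float64(0.3112), 'lev': np.float64(0.0211), 'size': array([110., 110.])}
base T {'xy': array([ 0.4447, -0.1428]), 'a': np.float64(1.4902), 'lev': np.float64(0.0136), 'size': array([84.1, 83.5]), 'spig': array([ 0.4441, -0.1418]), 'rad': np.float64(16.8523), 'zt': np.float64(0.0438)}
base S None
base W {'xy': array([ 0.445 , -0.1403]), 'a': np.float64(3.0579), 'lev': np.float64(0.0152), 'size': array([84.2, 83.9]), 'spig': array([ 0.4453, -0.1402]), 'rad': np.float64(16.6299), 'zt': np.float64(0.0454)}
base T {'xy': array([0.5661, 0.0674]), 'a': np.float64(3.105), 'lev': np.float64(0.0132), 'size': array([84. , 83.7]), 'spig': array([0.5657, 0.0675]), 'rad': np.float64(16.6059), 'zt': np.float64(0.043)}
base S {'xy': array([0.5666, 0.0743]), 'a': np.float64(1.5308), 'lev': np.float64(0.0152), 'size': array([88.7, 86.4]), 'spig': array([0.5668, 0.0745]), 'rad': np.float64(19.3972), 'zt': np.float64(0.045)}
base W {'xy': array([0.5667, 0.0707]), 'a': np.float64(3.1026), 'lev': np.float64(0.0151), 'size': array([84.2, 83.7]), 'spig': array([0.5669, 0.0705]), 'rad': np.float64(16.5385), 'zt': np.float64(0.0455)}
cover T {'xy': array([ 0.576 , -0.0718]), 'a': np.float64(0.1947), 'lev': np.float64(0.0453), 'size': array([72.4, 50.6])}
cover S {'xy': array([ 0.5768, -0.0645]), 'a': np.float64(0.1984), 'lev': np.float64(0.0468), 'size': array([78.5, 57.9])}
cover W {'xy': array([ 0.5768, -0.0696]), 'a': np.float64(0.1978), 'lev': np.float64(0.0473), 'size': array([72.5, 50.8])}
4.7083 [-0.28  0.04  1.3   0.    1.8  -0.16]
```

View pics/w1.png

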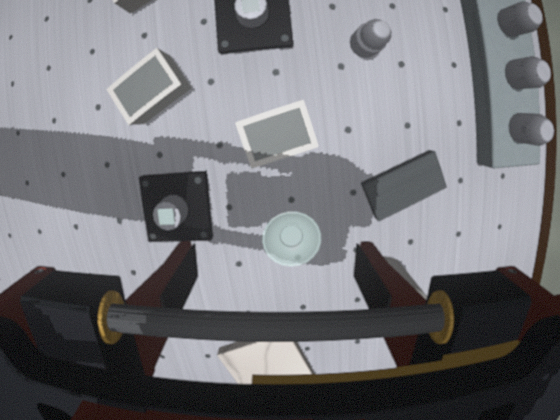

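The wrist picture shows the cover at (278,132) unobstructed. The wrist readings are about 2 mm off the top camera's. I'll find that hand-frame offset from two looks at opposite tool yaws, then pick this cover.

```bash
cat >> h.py <<'E'
import os,json
BIAS=np.array(json.load(open("bias.json"))) if os.path.exists("bias.json") else np.zeros(2)
def rot(a): return np.array([[np.cos(a),-np.sin(a)],[np.sin(a),np.cos(a)]])
def fix(r):   # subtract the wrist camera's offset, fixed in the hand
    if r:
        o=rot(ori_a())@BIAS
        for k in("xy","spig"):
            if k in r: r[k]=r[k]-o
    return r
T_G=.018          # TCP above cover underside when gripped
def fz(): return state()["ft_force"][2]
def pick_cover(xy):
    r=fix(look("cover",xy)); print("cover",r and (r["xy"].round(4),round(r["a"],3),r["size"],round(r["lev"],4)))
    a=wrap(r["a"],nat(r["xy"]),pi); p=r["xy"]
    move_to([*p,.10],quat(a)); move_l([*p,T_G],.12); close(); hold(.2)
    s=state(); print("gap",round(s["finger_gap"],4),"F",round(s["finger_force"],1))
    move_l([*p,.2],.25)
def press(xy,zhome,dz0=.03):
    """slow guarded push down until home"""
    x,y=xy; move_l([x,y,zhome+.009],.08); hold(.2); f0=fz(); z=zhome+.009; log=[]
    while True:
        z-=.001; move_l([x,y,z],.02); hold(.05); f=fz()-f0; e=state()["ee_pos"][2]
        log.append((round((e-zhome)*1e3,1),round(f,1)))
        if f>34 or (e<zhome+.0006 and f>24) or z<zhome-.008: break
    print("press",log[-9:])
def cap(xy):
    r=fix(look("base",xy)); print("base",r and (r["xy"].round(4),r["spig"].round(4),round(r["a"],3),round(r["zt"],4)))
    a=wrap(r["a"],nat(r["xy"]),pi/2); p=(r["spig"]+r["xy"])/2
    move_to([*p,.12],quat(a)); press(p,.014+T_G)
    gripper_open(); move_l([*p,.2],.25); return p,a
def check_closed(xy):
    r=fix(look("closed",xy)); print("closed",r and (r["xy"].round(4),round(r["a"],3),r["size"],"top",round(r["lev"],4))); return r
E
python3 - <<'E'
from h import *
xy=np.array([.576,-.0715]); n=nat(xy)-.1
R=[]
for a in(n-pi/2,n+pi/2):
    r=look("cover",xy,a=a); print(r["xy"].round(4),r["a"].round(3),r["lev"].round(4)); R.append((r["xy"],ori_a()))
b=rot(R[0][1]).T@(R[0][0]-R[1][0])/2; print("bias",b.round(4)); json.dump(b.tolist(),open("bias.json","w"))
print(state()["time"])
E
python3 - <<'E'
from h import *
pick_cover([.576,-.0715]); p,a=cap([.5665,.069]); check_closed(p); print(state()["time"])
cv2.imwrite("pics/w2.png",look.d["frame"])
E
```

```text
[ 0.5769 -0.0693] 0.204 0.0473
[ 0.5767 -0.0697] 0.204 0.0473
bias [0.     0.0002]
9.3333
cover (array([ 0.5771, -0.0696]), np.float64(0.192), (72.5, 50.6), np.float64(0.0473))
gap 0.0501 F 30.0
base (array([0.567 , 0.0706]), array([0.567 , 0.0707]), np.float64(3.103), np.float64(0.0454))
press [(np.float64(3.4), np.float64(6.2)), (np.float64(2.6), np.float64(7.1)), (np.float64(1.9), np.float64(9.4)), (np.float64(1.4), np.float64(10.8)), (np.float64(0.8), np.float64(12.3)), (np.float64(0.2), np.float64(14.8)), (np.float64(0.1), np.float64(19.2)), (np.float64(0.1), np.float64(24.0)), (np.float64(0.1), np.float64(28.5))]
closed (array([0.5668, 0.0713]), np.float64(1.542), (72.2, 50.7), 'top', np.float64(0.0613))
24.2
```

View pics/w2.png

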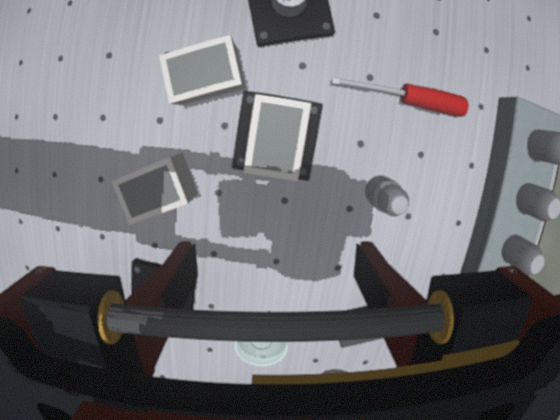

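The picture shows the cover square on its plate at (277,135). The force curve stiffened at zero height, so it is home, and the wrist camera's own offset is negligible. I'll cap the other three.

Run:
```python
from h import *
for c,b in(((.4435,.144),(.561,.216)),((.437,.271),(.566,.343)),((.443,.003),(.445,-.1405))):
    pick_cover(c); p,a=cap(b); r=check_closed(p)
    print("t",round(state()["time"],1))
    if r is None or r["lev"]>.0632: print("CHECK"); break
cv2.imwrite("pics/top1.png",get_image("top")["frame"])
```

```text
cover (array([0.4854, 0.1293]), np.float64(0.331), (72.1, 50.5), np.float64(0.0473))
gap 0.05 F 30.0
base (array([0.5615, 0.2173]), array([0.5617, 0.2173]), np.float64(0.305), np.float64(0.0455))
press [(np.float64(3.4), np.float64(5.6)), (np.float64(2.7), np.float64(7.7)), (np.float64(2.0), np.float64(7.9)), (np.float64(1.4), np.float64(10.3)), (np.float64(0.8), np.float64(11.9)), (np.float64(0.2), np.float64(13.8)), (np.float64(0.1), np.float64(18.3)), (np.float64(0.1), np.float64(22.7)), (np.float64(0.1), np.float64(27.6))]
closed (array([0.5612, 0.2179]), np.float64(1.88), (71.7, 50.6), 'top', np.float64(0.0613))
t 38.8
cover (array([0.4373, 0.2722]), np.float64(0.107), (72.1, 50.7), np.float64(0.0473))
gap 0.0494 F 30.0
base (array([0.566, 0.344]), array([0.5662, 0.3441]), np.float64(1.183), np.float64(0.0454))
press [(np.float64(2.7), np.float64(7.9)), (np.float64(2.1), np.float64(9.3)), (np.float64(1.5), np.float64(10.9)), (np.float64(1.0), np.float64(11.9)), (np.float64(0.5), np.float64(14.3)), (np.float64(0.1), np.float64(17.4)), (np.float64(0.1), np.float64(20.8)), (np.float64(0.1), np.float64(23.9)), (np.float64(0.1), np.float64(28.8))]
closed (array([0.5659, 0.3444]), np.float64(2.751), (72.2, 50.5), 'top', np.float64(0.0614))
t 53.1
cover (array([0.4433, 0.0035]), np.float64(0.449), (72.3, 50.6), np.float64(0.0473))
gap 0.0501 F 30.0
base (array([ 0.4455, -0.1404]), array([ 0.4456, -0.1405]), np.float64(3.064), np.float64(0.0454))
press [(np.float64(4.2), np.float64(3.4)), (np.float64(3.4), np.float64(6.8)), (np.float64(2.5), np.float64(7.2)), (np.float64(1.8), np.float64(10.1)), (np.float64(1.1), np.float64(11.2)), (np.float64(0.4), np.float64(12.9)), (np.float64(0.1), np.float64(17.0)), (np.float64(0.1), np.float64(22.7)), (np.float64(0.0), np.float64(28.7))]
closed (array([ 0.4451, -0.14  ]), np.float64(1.492), (72.3, 50.2), 'top', np.float64(0.0613))
t 67.7
```

View pics/top1.png

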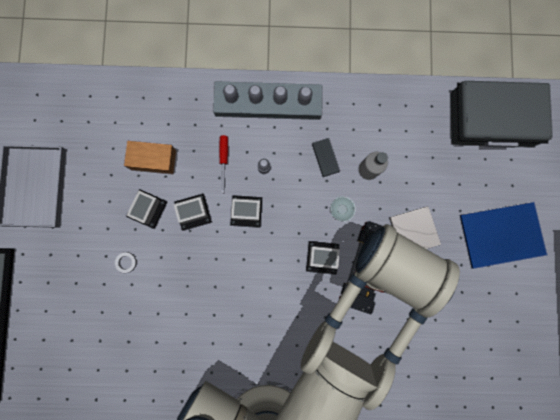

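All four are capped and home. The third cover moved about 4 cm before I looked, so that was the knock, and the fresh look handled it. The top picture shows four closed standards at (146,208), (192,211), (247,210) and (323,257), with the pad free at (415,230). I'll stack the first one and check it.

```bash
cat >> h.py <<'E'
def stack(xy,pad,n):
    r=check_closed(xy); p=r["xy"]; a=wrap(r["a"],nat(p),pi)
    move_to([*p,.12],quat(a)); move_l([*p,.014+T_G],.12); close(); hold(.2); f0=fz()
    move_l([*p,.06],.08); hold(.15); print("lifted weight",round(f0-fz(),2),"gap",round(state()["finger_gap"],4))
    zt=.020+.060*n+.014+T_G; zc=max(.23,zt+.06); move_l([*p,zc],.3)
    q=pad["xy"]; b=wrap(pad["a"],nat(q),pi/2)
    move_to([*q,zc],quat(b)); move_l([*q,zt+.008],.15); hold(.25); f0=fz(); z=zt+.008
    while z>zt-.004:
        z-=.001; move_l([*q,z],.03); hold(.04)
        if fz()-f0>3: break
    print("placed at",round((state()["ee_pos"][2]-zt)*1e3,2),"mm F",round(fz()-f0,1))
    gripper_open(); move_l([*q,zt+.08],.25)
    lv=.08+.06*n
    c=fix(look("closed",q,z=lv+.15,rng=(lv-.01,lv+.01))); print("column",n,c and ((c["xy"]-q).round(4),np.rad2deg(c["a"]-pad["a"]).round(2),c["size"],round(c["lev"],4)),"t",round(state()["time"],1)); return c
E
python3 - <<'E'
from h import *
pad=fix(look("pad",[.524,-.393])); print(pad)
json.dump(dict(xy=pad["xy"].tolist(),a=float(pad["a"])),open("pad.json","w"))
for q in(3,):
    for z in(.3,.312): print(inverse_kinematics([*pad["xy"],z],quat(wrap(pad["a"],nat(pad["xy"]),pi/2))) is not None)
stack([.445,-.140],pad,0)
cv2.imwrite("pics/w3.png",look.d["frame"])
E
```

```text
{'xy': array([ 0.52453326, -0.39288749]), 'a': np.float64(0.3102721487214133), 'lev': np.float64(0.02115456903759408), 'size': (109.9, 109.8)}
True
True
closed (array([ 0.4451, -0.14  ]), np.float64(1.491), (72.3, 50.2), 'top', np.float64(0.0613))
lifted weight 3.08 gap 0.0499
placed at 0.11 mm F 7.8
column 0 (array([-0.0004, -0.    ]), np.float64(0.64), (72.6, 50.8), np.float64(0.0813)) t 81.1
```

View pics/w3.png

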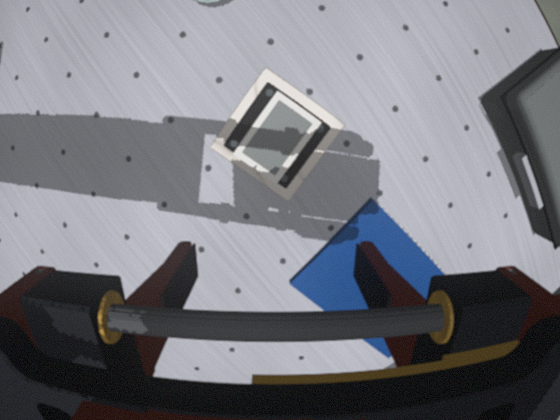

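The first covered standard sits centred and square on the pad at (277,135), within 0.5 mm. I'll stack the other three.

Run:
```python
from h import *
pad=json.load(open("pad.json")); pad["xy"]=np.array(pad["xy"])
for n,b in enumerate(((.5668,.0713),(.5612,.2179),(.5659,.3444)),1):
    try: c=stack(b,pad,n)
    except IKError as e: print("IK",n,e,state()["ee_pos"],state()["finger_gap"]); break
    if c is None or np.linalg.norm(c["xy"]-pad["xy"])>.003: print("CHECK"); break
cv2.imwrite("pics/w4.png",look.d["frame"])
cv2.imwrite("pics/s4.png",get_image("scene")["frame"])
print(state()["time"])
```

```text
closed (array([0.5668, 0.0714]), np.float64(1.534), (72.1, 50.7), 'top', np.float64(0.0614))
lifted weight 2.49 gap 0.0498
placed at 0.13 mm F 8.2
column 1 (array([-0.0004, -0.0001]), np.float64(0.7), (72.8, 50.6), np.float64(0.1414)) t 94.2
closed (array([0.5612, 0.2181]), np.float64(1.877), (72.0, 50.6), 'top', np.float64(0.0613))
lifted weight 3.52 gap 0.05
placed at 0.07 mm F 7.0
column 2 (array([-0.0007, -0.0002]), np.float64(0.67), (72.6, 50.7), np.float64(0.2014)) t 107.9
closed (array([0.566 , 0.3445]), np.float64(2.756), (72.3, 50.7), 'top', np.float64(0.0614))
lifted weight 4.1 gap 0.0501
placed at 0.05 mm F 7.2
column 3 (array([-0.0011, -0.0003]), np.float64(-0.1), (72.6, 50.8), np.float64(0.2614)) t 122.8
122.8667
```

View pics/s4.png

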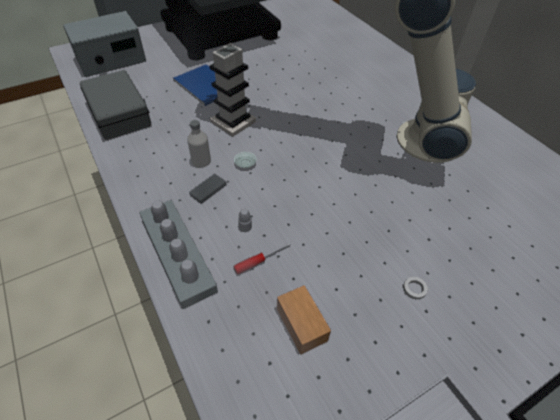

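The scene shows the four-high column upright on the pad, from (228,52) down to (233,120). Nothing else on the bench has moved, and the arm is clear.

```bash
python3 -c "
from bench import *
print(job_done())"
```

```text
the job is handed in; nothing more can be done
None
```

All four standards were covered fully home where they stood, then stacked upright in one column on the pad, within about 1 mm of centre and 1° of square, and the job was handed in at about 123 s.

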